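# Clip the torch into its charging cradle

### The job

Put the torch on charge: press it sideways down into both spring clips of the charging cradle until it has snapped in, clear of the collar, then slide it along in the clips until its plug is fully home and its shoulder is flush against the collar. Feel your way and do not force it: the collar is light plastic and the clips bend. Leave the small things around it where they are.

Things in the scene. Friction and masses are not known exactly. Their poses are not given: they have to be found in the camera images.
- torch_center (a point): Dark metal torch, 227 mm long, 140 to 220 g, lying on the bench. Point: on the axis, middle of the 170 mm long, 28 mm diameter round barrel, 14 mm above the bench. Its y axis runs along the torch towards the tail; hexagonal head (28 mm across flats) at the -y end, 20 mm diameter charging plug at the +y end.
- torch_shoulder (a point): Point on the torch's axis where the barrel ends in a flat shoulder and the 14 mm long, 20 mm diameter plug begins: 85 mm from torch_center along +y.
- clip_axis (a point): Charging cradle, screwed to the bench (grey base plate 56 x 236 mm, 8 mm thick). Point: on the axis of its two spring clips, midway between them, 42 mm above the bench: the seated torch's axis lies here. y axis along the clips towards the contact block, z up. The clips stand 50 mm either side of this point along y; free height under the seated barrel between them is 20 mm.
- clip_end (a point): The C-shaped steel spring clip farther from the contact block, 14 mm wide along y, open upward. Point: where the axis of a seated barrel lies. The lips, 14 mm apart at rest, touch the barrel when its axis is 24 mm above the seat, spread, and snap over it at a push of 12 to 20 N for both clips together. The barrel then rests on the flat web of the clip, which must not be pressed hard: 50 N in all bends the clips.
- clip_mid (a point): The like clip nearer to the contact block; point as for clip_end. A barrel seated in the two clips slides along them against 4 to 11 N of friction, more if it is pressed down meanwhile; it stays where it is left.
- collar (a point): Black plastic contact block, 40 mm wide, 52 mm tall, clamped on the cradle's base; it can be set along it, 81 to 93 mm from clip_axis. Point: centre of the socket's mouth, in the face towards the clips, on the clip axis; y axis into the socket (24 mm diameter, 16 mm deep, with a sprung pin of 1.5 N). The torch's shoulder must meet this face; a push above 15 N cracks it.
- marker: Bystander: marker pen, 131 mm long, 16 mm thick, lying between torch and cradle; origin at the middle of its underside.
- lug_nut: Bystander: chrome wheel nut, 24 mm wide, 28 mm tall, standing; origin at the middle of its underside.
- wheel_bolt: Bystander: wheel bolt, 25 mm wide, 52 mm tall, standing on its head; origin at the middle of its underside.

How it is judged:
By the outcome, as a careful person would: the job done as asked, in the order asked, and still so for the second after the job is handed in, with the robot touching nothing.
It also fails if it takes over 56 s, if anything falls off the work surface, if the arm or the gripper's body presses on something with over 40 N, if the wrist force passes 120 N, or if a joint passes its speed limit or range.

### The arm

A 7-joint arm with a two-finger parallel gripper is mounted at the origin on a cart in front of the work surface, level with it; the furniture and walls round the work are solid. World frame = base frame: x ahead of the robot, y to its left, z up, the work surface at z = 0. Lengths are in mm, angles in rad, forces in N, time in s.
With the tool pointing down it reaches from about 400 to 875 mm from the base axis. Payload 4.4 kg.
Tool frame: the origin (TCP) lies on the centre line of the jaws, within the pads' length; the fingertips stand 25 mm ahead of it and the grasp point (between the pads) lies 6 mm ahead of it (ctrl.finger_overhang is the distance from the TCP to the fingertips, in mm); z points along the fingers, y is the line along which they close (so a half turn about z gives the same grasp; the last joint's range is limited). The gripper opens to 85 mm and grips with 20 to 120 N. Pads are 22 mm wide; open, the fingers measure 114 mm over their backs; the gripper's body (76 mm by 85 mm) begins 54 mm behind the grasp point. The pads swing forward as they close: fully open they stand 13 mm farther back than shut.
Start: joints at [-1.179, 0.628, 0.038, 1.517, -0.027, 0.996, -0.02], TCP at [287.264, 583.092, 256.313] pointing down, gripper open.
Joint ranges: [-3.06, 3.06], [-0.37, 2.12], [-1.25, 1.32], [0.18, 2.47], [-1.1, 4.24], [0.23, 1.98], [-2.94, 2.94]. Speed limits (rad/s): [2.57, 2.57, 3.14, 3.14, 3.14, 3.14, 3.14].

### API

Orientations are given as [roll, pitch, yaw] about the fixed x, y, z axes, in that order (R = Rz(yaw) Ry(pitch) Rx(roll)).
In Python, from cell import ctrl gives the robot as it stands. The module is installed in compiled form; this text tells all that it offers.
- The arm moves only by the tool play_rows, never from a script. Its argument "targets" is a list of rows, each a list of 5 numbers: the closure, from 0 (fully open) to 1 (shut), then the shift along the tool's x, y, z in cm, then the turn about the tool's z in degrees. In form: [[gripper, dx, dy, dz, spin], ...]. A call has 1 to 10 rows; each row is the pose to reach, as a shift and turn from the pose commanded when the call began, along the tool's axes at that moment; what a row does not reach only later rows make up. A row lasts 1/10 s, in which the tool goes at most 50 mm and 8.59 degrees, less where a joint would pass 70% of its speed; a pose out of reach is approached as far as the arm can. A call with a gripper value outside its range is refused whole. The fingers move at their own pace and stop on an object; the grip force is fixed at half the most. Time passes only in rows, so rows that repeat a pose let the fingers close. It gives the time, the measured TCP pose, the force, the opening and the grip force at its end, in the units of the state.
- ctrl.read_state(): the state, without advancing time (a new reading comes with each control period).
- ctrl.get_image(name): name is "scene" or "top" or "wrist"; returns (picture, depth): 384x512x3 uint8, red, green, blue; 384x512 float32, mm along the optical axis (not along the pixel's ray), 0 where there is no reading.
- ctrl.calibration(name): a dict with "vfov" (degrees; the focal length in pixels is half the picture's height over the tangent of half this angle, whatever the lens; pixels are square), "cx", "cy" (the principal point, pixels), "k1" (the pictures are not rectified: a ray, as slopes to the right and down, at radius r is drawn at 1 + k1 r^2 times it, then the intrinsics apply), "extrinsics" (4x4, takes a point from camera to world coordinates); the wrist camera has in their place "mount" (4x4, takes a point from camera to tool coordinates, whose origin is the TCP and whose axes are the flange's). Camera axes: x right, y down, z forward; pixel columns grow to the right and rows downward; lengths in mm; the calibration is good to about 2 mm. A picture is of the moment at which its call begins: read the wrist's pose just before it. calibration takes no time and is no camera call.
- ctrl.finish_job(): hands the job in; it is judged then, once.
Trained networks look in the newest picture that a camera, given by its name, has taken for a name from the list of things; names that differ only in an ending like _2 or _b are one class to them, and where a whole thing is asked for, a point or a joint stands for the part that bears it (a point fixed in the world has none). Each returns a list of dicts, best first, with "confidence" (0 to 1); they miss things now and then, are a little off and sometimes report something else, mostly with a low value. They report only what shows in the picture. A call takes as long as a camera call.
- ctrl.search_frame(camera, name): "bbox" ([left, top, right, bottom] in pixels, round what is visible of it).
- ctrl.trace(camera, name): "pixels" (384x512 bool, what is visible of it) and "bbox" ([left, top, right, bottom] in pixels, round what is visible of it).
The state is a dict: "clock": time; "qpos": joint angles; "qd": joint speeds; "tau": joint torques, N m; "eef_pos": TCP position; "tool_rot": TCP orientation; "force": force on the tool from outside, world axes, zero at the start; "torque": the same for the moment, N m; "width": finger opening in mm; "gripper_force": force on a finger pad.
Only numpy, scipy, OpenCV 4.12 (cv2) and the standard library are available. Lean on these libraries where they do the work, as an engineer would, in place of code of your own. Each camera call takes 0.05 s, during which the arm holds its last target. There are 200 camera calls.

## Working session

There is one attempt and no reset: what is moved stays moved. The work goes in short steps, Python scripts to look and compute and a tool call to move; the robot and the scene stay as the last step left them, time stands still between calls to the robot, and variables do not carry over. Pictures are saved under pics/ and viewed, at most 10 in all, crops included, and the job is handed in when it is done.

Besides the shell and the picture viewer there is one more tool, called after "Call:" by a JSON object that holds its "method" and its "body", one argument or row to a line. play_rows: Moves the arm, as the interface text tells. Its arguments: {"type":"object","properties":{"targets":{"type":"array"}},"required":["targets"]}

```bash
mkdir -p pics
cat > h.py <<'E'
import numpy as np, cv2
from cell import ctrl
from scipy.spatial.transform import Rotation as R
def save(n,fn):
    p,d=ctrl.get_image(n); cv2.imwrite('pics/'+fn,p[:,:,::-1]); return p,d
def T(n,st=None):
    c=ctrl.calibration(n)
    if 'extrinsics' in c: return np.array(c['extrinsics'])
    st=st or ctrl.read_state(); M=np.eye(4); M[:3,:3]=R.from_euler('xyz',st['tool_rot']).as_matrix(); M[:3,3]=st['eef_pos']
    return M@np.array(c['mount'])
def rays(n,uv):
    c=ctrl.calibration(n); f=192/np.tan(np.radians(c['vfov']/2))
    K=np.array([[f,0,c['cx']],[0,f,c['cy']],[0,0,1.]])
    u=cv2.undistortPoints(np.array(uv,float).reshape(-1,1,2),K,np.array([c['k1'],0,0,0,0.]))[:,0]
    return np.c_[u,np.ones(len(u))]
def plane(n,uv,z,M=None):
    M=T(n) if M is None else M
    d=rays(n,uv)@M[:3,:3].T; o=M[:3,3]; return o+d*((z-o[2])/d[:,2])[:,None]
def cloud(n,d,mask,M=None):
    M=T(n) if M is None else M
    v,u=np.nonzero(mask&(d>0)); r=rays(n,np.c_[u,v])*d[v,u][:,None]
    return r@M[:3,:3].T+M[:3,3]
E
python3 - <<'E'
from h import *
print(ctrl.read_state())
for n in('scene','top'):
    p,d=save(n,n+'0.png'); print(n,T(n)[:3,3].round())
    for t in('torch_center','clip_axis','clip_end','clip_mid','collar','marker','lug_nut','wheel_bolt'):
        for r in ctrl.trace(n,t)[:2]:
            c=cloud(n,d,r['pixels']); print(t,round(r['confidence'],2),np.round(r['bbox']),np.median(c,0).round(),np.percentile(c,2,axis=0).round(),np.percentile(c,98,axis=0).round()) if len(c) else 0
E
```

```text
{'clock': 0.0, 'qpos': array([-1.17877319,  0.629354  ,  0.03845918,  1.51835923, -0.02701284,
        0.99631263, -0.02001017]), 'qd': array([-3.61057718e-06, -7.73521090e-04, -8.79652916e-04,  6.01156238e-04,
        7.11111389e-04,  1.36692348e-03,  1.03771267e-03]), 'tau': array([-3.95568968e-04, -5.63413739e+01,  1.22616738e+00, -1.93442702e+01,
        1.10304466e-02,  1.07589603e-02,  1.28403877e-05]), 'eef_pos': array([287.02121335, 582.55245596, 255.38706882]), 'tool_rot': array([-3.13967808e+00,  2.50218399e-05,  2.68373864e+00]), 'force': array([ 0.13221256, -0.8374674 ,  0.30610993]), 'torque': array([-0.03205766, -0.029355  ,  0.00247329]), 'gripper_force': 0.0, 'width': 85.21263929160166}
scene [  13. -744.  528.]
torch_center 0.9 [258. 207. 366. 266.] [ 536. -197.   21.] [ 502. -282.    1.] [570. -73.  28.]
torch_center 0.36 [153. 154. 242. 198.] [472. 144.   7.] [415.  63.   1.] [521. 264.  58.]
clip_axis 0.84 [151. 151. 237. 199.] [473. 149.   7.] [415.  63.  -1.] [528. 268.  57.]
clip_end 0.58 [151. 153. 237. 196.] [470. 151.   7.] [413.  64.   0.] [513. 264.  55.]

[... 366 characters left out ...]
5. 272. 209.] [536. -33.  14.] [531. -37.   1.] [548. -20.  28.]
top [ 318.   12. 1213.]
torch_center 0.9 [293. 174. 381. 206.] [ 535. -173.   24.] [ 501. -277.   -2.] [573. -65.  31.]
clip_axis 0.87 [153. 196. 250. 246.] [467. 163.   7.] [410.  69.   1.] [518. 287.  59.]
clip_end 0.65 [158. 199. 249. 244.] [469. 160.   7.] [411.  66.   1.] [518. 284.  59.]
clip_mid 0.6 [157. 193. 246. 243.] [469. 161.   7.] [413.  69.   2.] [518. 283.  59.]
collar 0.68 [162. 217. 178. 235.] [437. 249.  57.] [417. 233.   7.] [465. 272.  62.]
marker 0.67 [270. 212. 276. 263.] [416.  -4.  14.] [358. -14.   6.] [479.   3.  20.]
marker 0.47 [160. 218. 174. 236.] [437. 249.  58.] [417. 233.  19.] [461. 269.  62.]
```

```bash
python3 -c "
import cv2
a=cv2.imread('pics/scene0.png')[120:290,120:400];b=cv2.imread('pics/top0.png')[150:290,130:410]
cv2.imwrite('pics/a.png',cv2.vconcat([cv2.resize(a,None,fx=1.9,fy=1.9,interpolation=2),cv2.resize(b,None,fx=1.9,fy=1.9,interpolation=2)]))"
```

```text
(no output)
```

View pics/a.png

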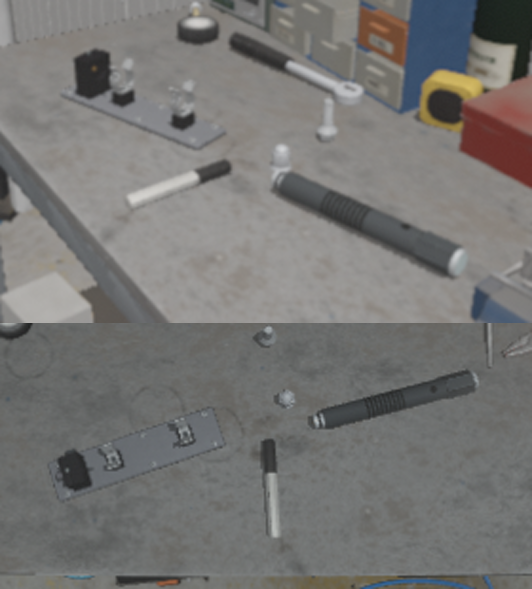

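```bash
cat >> h.py <<'E'
def go(pos,yaw,st=None):
    st=st or ctrl.read_state(); Rm=R.from_euler('xyz',st['tool_rot']).as_matrix()
    d=Rm.T@(np.array(pos)-st['eef_pos'])/10
    s=-np.degrees((yaw-st['tool_rot'][2]+np.pi/2)%np.pi-np.pi/2)
    return d.round(2),round(s,2)
def line(c):
    m=c.mean(0); v=np.linalg.svd(c-m,full_matrices=False)[2][0]; return m,v*np.sign(v[1])
E
python3 - <<'E'
from h import *
p,d=ctrl.get_image('top')
def mask(t): return cv2.erode(ctrl.trace('top',t)[0]['pixels'].astype(np.uint8),np.ones((3,3)))>0
c=cloud('top',d,mask('torch_center')); m,v=line(c[:,:2]); s=(c[:,:2]-m)@v
print('torch',m,v,np.degrees(np.arctan2(v[1],v[0])),s.min(),s.max(),m+v*(s.min()+s.max())/2)
c=cloud('top',d,ctrl.trace('top','clip_axis')[0]['pixels']); b=c[np.abs(c[:,2]-8)<5]
print('plate',cv2.minAreaRect(b[:,:2].astype(np.float32)),np.percentile(b[:,2],[10,50,90]))
k=c[c[:,2]>45]; print(k.round()[:,:].tolist() if len(k)<60 else len(k))
for t in('lug_nut','wheel_bolt'):
  for r in ctrl.search_frame('top',t): print(t,r)
print(go([535,-175,200],np.radians(107)))
E
```

```text
torch [ 534.24006906 -172.61295192] [-0.25760869  0.96624933] 104.92821738604019 -107.41977063682482 113.25004094282076 [ 533.48910491 -169.79620454]
plate ((464.531982421875, 176.12313842773438), (56.468238830566406, 234.1330108642578), 19.2397403717041) [ 4.48584897  7.10360852 10.12149882]
81
lug_nut {'bbox': [276.5, 185.1, 284.6, 196.0], 'confidence': 0.43}
wheel_bolt {'bbox': [264.8, 151.4, 279.2, 163.6], 'confidence': 0.59}
(array([-55.73, -57.05,   5.63]), np.float64(46.77))
```

Call:
{"method": "play_rows", "body": {
  "targets": [
    [0, -4.5, -4.5, 0.2, 8],
    [0, -9, -9, 0.4, 16],
    [0, -13, -13, 0.6, 24],
    [0, -17, -17, 0.8, 32],
    [0, -21, -21, 1, 40],
    [0, -25, -25, 1.2, 47],
    [0, -29, -29, 1.4, 49],
    [0, -32, -32, 1.6, 49],
    [0, -35, -35, 1.8, 49],
    [0, -38, -38, 2, 49]
  ]
}}

```text
clock: 2.15
eef_pos: [448.6, 108.3, 238.3]
tool_rot: [3.14, -0.0, 1.829]
force: [0.2, 0.8, 0.2]
width: 85.5
gripper_force: 0.0
```

Run:
```python
from h import *
s=ctrl.read_state();print(s['eef_pos'],s['tool_rot'],s['clock'])
print(ctrl.calibration('wrist'))
# tool camera offset: aim TCP
print(go([530,-148,200],np.radians(105)))
```

```text
[448.5777737  108.31986951 238.28563247] [ 3.14049408e+00 -2.31089268e-04  1.82914600e+00] 2.15
{'vfov': 64.54370285750834, 'cx': 256.3945237406093, 'cy': 188.39908491739948, 'k1': -0.0035770748978089756, 'mount': array([[-4.13443877e-04, -9.48645382e-01, -3.16341221e-01,
         7.92344144e+01],
       [ 9.99999914e-01, -3.78547123e-04, -1.71766616e-04,
        -3.94209755e-02],
       [ 4.31955479e-05, -3.16341265e-01,  9.48645457e-01,
        -1.16155330e+02],
       [ 0.00000000e+00,  0.00000000e+00,  0.00000000e+00,
         1.00000000e+00]])}
(array([-26.86,   1.32,   3.82]), np.float64(-0.2))
```

Run:
```python
from h import *
s=ctrl.read_state();p,d=save('wrist','w1.png');M=T('wrist',s); np.savez('w1.npz',p=p,d=d,M=M)
for t in('clip_axis','clip_end','clip_mid','collar'):
    for r in ctrl.trace('wrist',t)[:3]:
        c=cloud('wrist',d,r['pixels'],M); print(t,round(r['confidence'],2),np.round(r['bbox']),np.median(c,0).round(),np.percentile(c,2,axis=0).round(),np.percentile(c,98,axis=0).round())
```

```text
clip_axis 0.63 [256.   0. 314. 209.] [470. 165.   7.] [416.  67.   5.] [518. 250.  59.]
clip_end 0.66 [255.   0. 314. 209.] [470. 165.   7.] [416.  68.   5.] [518. 250.  59.]
clip_mid 0.71 [254.   0. 315. 206.] [470. 165.   7.] [416.  67.   4.] [519. 251.  59.]
collar 0.8 [264.   2. 318.  40.] [441. 247.  58.] [420. 233.  11.] [468. 263.  60.]
```

View pics/w1.png

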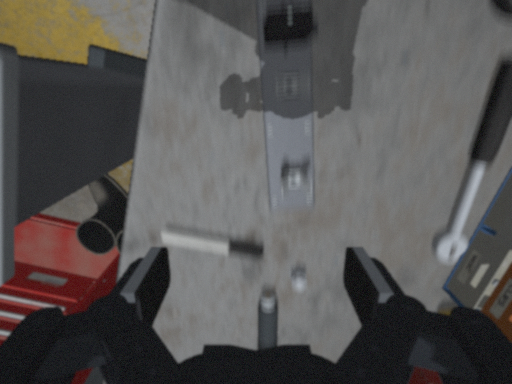

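The cradle lies along image column ~290: clips at rows ~85 and ~175, collar at the top (rows 2-40). The torch plug is at (267,300). Moving on to above the torch.

Call:
{"method": "play_rows", "body": {
  "targets": [
    [0, -4.5, 0.2, 0.5, 0],
    [0, -9, 0.4, 1, 0],
    [0, -13.5, 0.7, 1.5, 0],
    [0, -18, 0.9, 2, 0],
    [0, -22, 1.1, 2.5, 0],
    [0, -25, 1.3, 3, 0],
    [0, -27, 1.3, 3.8, 0],
    [0, -27, 1.3, 3.8, 0],
    [0, -27, 1.3, 3.8, 0],
    [0, -27, 1.3, 3.8, 0]
  ]
}}

```text
clock: 3.4
eef_pos: [529.7, -145.0, 200.1]
tool_rot: [3.141, -0.001, 1.832]
force: [0.2, 1.0, -0.3]
width: 85.4
gripper_force: 0.0
```

Run:
```python
from h import *
s=ctrl.read_state();print(s['eef_pos'],s['tool_rot'],s['clock'])
p,d=save('wrist','w2.png');M=T('wrist',s)
r=ctrl.trace('wrist','torch_center')[0]; print(r['confidence'],r['bbox'])
m=cv2.erode(r['pixels'].astype(np.uint8),np.ones((3,3)))>0
c=cloud('wrist',d,m,M); c=c[(c[:,2]>5)&(c[:,2]<40)]; m,v=line(c[:,:2]); q=(c[:,:2]-m)@v; n=np.array([-v[1],v[0]])
print(m,v,np.degrees(np.arctan2(v[1],v[0])),q.min(),q.max())
for a in np.arange(q.min(),q.max(),8):
    k=c[(q>=a)&(q<a+8)]; w=(k[:,:2]-m)@n; print(round(a),np.round([w.min(),w.max(),np.percentile(k[:,2],90)],1),(m+v*a).round())
```

```text
[ 529.69139165 -145.01929205  200.07437051] [ 3.14141634e+00 -1.47099754e-03  1.83220473e+00] 3.4
0.86 [239.8, 84.2, 270.6, 289.1]
[ 535.78152343 -163.3488354 ] [-0.25574536  0.96674418] 104.81775573298678 -120.22532131671133 102.32756921976048
-120 [-13.6  12.9  27.2] [ 567. -280.]
-112 [-13.6  12.9  26.9] [ 564. -272.]
-104 [-13.5  12.8  27. ] [ 562. -264.]
-96 [-13.3  12.7  27.1] [ 560. -256.]
-88 [-14.4  12.7  27. ] [ 558. -249.]
-80 [-11.9  12.6  26.5] [ 556. -241.]
-72 [-11.8  11.4  26.5] [ 554. -233.]
-64 [-11.6  12.5  27.1] [ 552. -225.]
-56 [-11.5  12.4  26.5] [ 550. -218.]
-48 [-11.4  12.3  26.5] [ 548. -210.]
-40 [-12.4  11.1  26.4] [ 546. -202.]
-32 [-11.2  11.1  26.6] [ 544. -195.]
-24 [-12.1  12.2  26.7] [ 542. -187.]
-16 [-12.   12.1  26.6] [ 540. -179.]
-8 [-11.9  11.9  26.6] [ 538. -171.]
0 [-11.8  10.8  26.7] [ 536. -164.]
8 [-11.5  11.8  26.5] [ 534. -156.]
16 [-11.5  11.8  26.8] [ 532. -148.]
24 [-11.4  11.7  26.8] [ 530. -140.]
32 [-11.2  11.6  26.5] [ 528. -133.]
40 [-11.1  11.6  26.5] [ 526. -125.]
48 [-11.   11.5  26.3] [ 524. -117.]
56 [-11.8  11.4  26.5] [ 522. -109.]
64 [-12.8  12.3  26.4] [ 519. -102.]
72 [-12.6  12.3  26.5] [517. -94.]
80 [-12.5  12.3  26.4] [515. -86.]
88 [-9.4 10.2 24.6] [513. -78.]
96 [-8.5  7.4 22.9] [511. -71.]
```

View pics/w2.png

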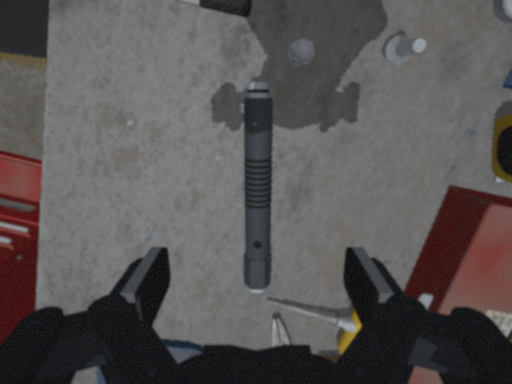

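Torch lies along column 256 with plug tip at row 82; it's aligned with the tool, lug nut at (302,50) clear of the fingers. Descending to grip 8 mm plug-ward of its centre.

Run:
```python
from h import *
print(go([532.5,-151,29],np.radians(104.8)),ctrl.finger_overhang)
```

```text
(array([-0.6 ,  0.12, 17.13]), np.float64(0.14)) 25.0
```

Call:
{"method": "play_rows", "body": {
  "targets": [
    [0, -0.6, 0.1, 4.5, 0.1],
    [0, -0.6, 0.1, 9, 0.1],
    [0, -0.6, 0.1, 13, 0.1],
    [0, -0.6, 0.1, 15.5, 0.1],
    [0, -0.6, 0.1, 17, 0.1],
    [0, -0.6, 0.1, 17.1, 0.1],
    [1, -0.6, 0.1, 17.1, 0.1],
    [1, -0.6, 0.1, 17.1, 0.1],
    [1, -0.6, 0.1, 17.1, 0.1],
    [1, -0.6, 0.1, 17.1, 0.1]
  ]
}}

```text
clock: 4.5
eef_pos: [532.6, -153.4, 30.0]
tool_rot: [3.14, 0.001, 1.827]
force: [1.8, 1.7, 4.4]
width: 28.1
gripper_force: 3.3
```

Call:
{"method": "play_rows", "body": {
  "targets": [
    [1, 0, 0, 0, 0],
    [1, 0, 0, 0, 0],
    [1, 0, 0, 0, 0],
    [1, 0, 0, 0, 0]
  ]
}}

```text
clock: 4.9
eef_pos: [532.6, -153.4, 30.3]
tool_rot: [3.14, 0.001, 1.827]
force: [-0.3, -0.0, 7.6]
width: 25.7
gripper_force: 58.6
```

Call:
{"method": "play_rows", "body": {
  "targets": [
    [1, 0, 0, -2, 0],
    [1, 0, 0, -6, 0],
    [1, 0, 0, -10, 0],
    [1, 0, 0, -14, 0],
    [1, 0, 0, -17, 0],
    [1, 4, 0, -17, 0],
    [1, 8, 0, -17, 0],
    [1, 12, 0, -17, -1],
    [1, 16, 0, -17, -3],
    [1, 18, 0, -17, -4.4]
  ]
}}

```text
clock: 5.9
eef_pos: [484.7, 24.8, 199.1]
tool_rot: [-3.141, -0.002, 1.909]
force: [0.6, -0.0, -1.7]
width: 25.7
gripper_force: 59.5
```

Call:
{"method": "play_rows", "body": {
  "targets": [
    [1, 0, 0, 0, 0],
    [1, 0, 0, 0, 0],
    [1, 0, 0, 0, 0]
  ]
}}

```text
clock: 6.2
eef_pos: [486.7, 19.4, 199.2]
tool_rot: [3.141, 0.001, 1.901]
force: [0.1, -0.7, -1.1]
width: 25.9
gripper_force: 59.5
```

Run:
```python
from h import *
s=ctrl.read_state();print(s['eef_pos'],s['tool_rot'],s['clock'],s['force'],s['torque'],s['width'],np.abs(s['qd']).max())
p,d=save('wrist','w3.png');M=T('wrist',s); np.savez('w3.npz',p=p,d=d,M=M)
for t in('torch_center','clip_axis','clip_end','clip_mid','collar'):
    for r in ctrl.trace('wrist',t)[:2]:
        c=cloud('wrist',d,r['pixels'],M); print(t,round(r['confidence'],2),np.round(r['bbox']),np.median(c,0).round(),np.percentile(c,2,axis=0).round(),np.percentile(c,98,axis=0).round())
```

```text
[486.6530337   19.39902474 199.22973561] [3.14121891e+00 9.36711380e-04 1.90142729e+00] 6.2 [ 0.05241828 -0.70708963 -1.12612689] [ 0.0449661   0.00325013 -0.06257333] 25.902668856619545 0.010679321518410119
torch_center 0.73 [221.  47. 288. 346.] [475.  54. 193.] [451. -22. 184.] [507. 105. 196.]
clip_axis 0.96 [258.   0. 324. 135.] [489. 137.   7.] [448.  71.   4.] [523. 177.  59.]
clip_end 0.7 [261.   1. 322. 138.] [489. 137.   7.] [448.  71.   4.] [524. 177.  59.]
clip_mid 0.73 [260.   4. 324. 136.] [488. 137.   7.] [448.  70.   3.] [525. 176.  60.]
collar 0.51 [258.   0. 324. 133.] [489. 137.   7.] [448.  71.   4.] [524. 177.  60.]
```

View pics/w3.png

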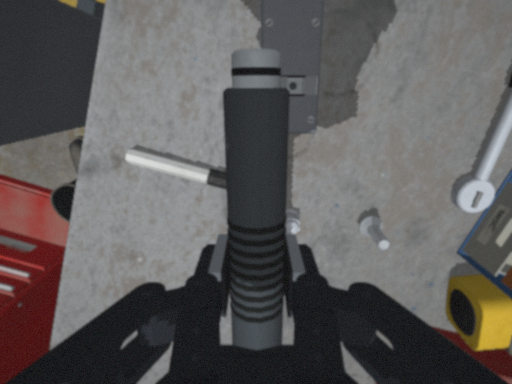

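The torch is firmly held (column 256, plug top row 50) but hides the clips; cradle plate is at columns 262-322. I'll sidestep and look past the torch.

Call:
{"method": "play_rows", "body": {
  "targets": [
    [1, 3, 3, 0, 0],
    [1, 6, 6, 0, 0],
    [1, 8, 9, 0, 0],
    [1, 10, 11, 0, 0],
    [1, 11, 12, 0, 0],
    [1, 11, 12, 0, 0],
    [1, 11, 12, 0, 0],
    [1, 11, 12, 0, 0]
  ]
}}

```text
clock: 7.3
eef_pos: [563.2, 161.6, 199.0]
tool_rot: [-3.14, 0.001, 1.901]
force: [-0.4, -0.5, -2.1]
width: 26.0
gripper_force: 59.5
```

Run:
```python
from h import *
s=ctrl.read_state();print(s['eef_pos'],s['tool_rot'],s['clock'],np.abs(s['qd']).max())
p,d=save('wrist','w4.png');M=T('wrist',s); np.savez('w4.npz',p=p,d=d,M=M)
m=np.zeros(d.shape,bool);
for t in('clip_axis','clip_end','collar'):
    for r in ctrl.trace('wrist',t)[:2]:
        c=cloud('wrist',d,r['pixels'],M); print(t,round(r['confidence'],2),np.round(r['bbox']),np.median(c,0).round(),np.percentile(c,2,axis=0).round(),np.percentile(c,98,axis=0).round())
        if t=='clip_axis': m|=r['pixels']
c=cloud('wrist',d,m,M); b=c[np.abs(c[:,2]-7.5)<3.5]; rc=cv2.minAreaRect(b[:,:2].astype(np.float32)); print(rc)
a=np.radians(109.2); v=np.array([np.cos(a),np.sin(a)]); n=np.array([v[1],-v[0]]); O=np.array([464.5,176])
k=c[c[:,2]>22]; s=(k[:,:2]-O)@v; w=(k[:,:2]-O)@n
for i in range(-130,125,4):
    q=(s>=i)&(s<i+4)
    if q.sum()>2: print(i,q.sum(),np.round([w[q].min(),w[q].max(),np.median(w[q]),k[q,2].max()],1))
```

```text
[563.17364056 161.59406074 199.02683729] [-3.14023390e+00  9.38143328e-04  1.90086785e+00] 7.3 0.004384398741241912
clip_axis 0.67 [129.   0. 202. 232.] [472. 170.   7.] [428.  69.   5.] [519. 277.  59.]
clip_end 0.71 [130.   0. 205. 231.] [472. 169.   7.] [428.  69.   5.] [519. 278.  59.]
collar 0.78 [115.   4. 197.  50.] [446. 251.  58.] [423. 234.  11.] [469. 268.  60.]
((468.7370300292969, 171.07257080078125), (56.01066970825195, 227.2020263671875), 19.167980194091797)
-86 10 [-7.4 14.5 -0.8 58. ]
-82 146 [-14.1  17.4  -5.9  61.9]
-78 175 [-13.2  17.8  -3.9  62.5]
-74 211 [-14.   18.   -0.4  62.7]
-70 226 [-13.3  17.5   1.4  61.8]
-66 14 [-6.9 13.2  4.7 23.2]
14 29 [-9.5 13.9 -2.9 26. ]
18 204 [-12.6  18.   -5.6  62.1]
22 231 [-13.3  18.   -5.5  63.5]
26 223 [-13.8  18.   -6.1  63.2]
30 185 [-13.   18.   -2.2  62.6]
```

View pics/w4.png

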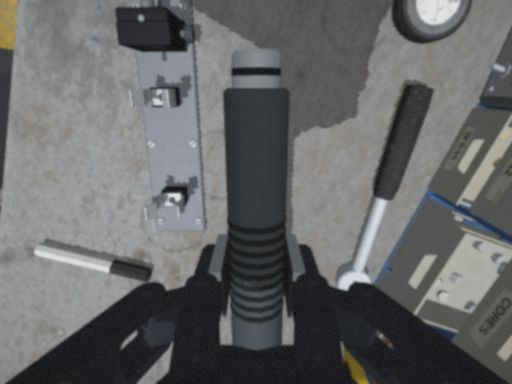

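The picture shows the collar at (150,28), clip_mid at (163,97), clip_end at (173,197), and the torch at columns 225-288. Now I'll compute torch-vs-cradle geometry from the same picture.

Run:
```python
from h import *
z=np.load('w4.npz'); d=z['d'];M=z['M']; s=ctrl.read_state()
a=np.radians(109.17); v=np.array([np.cos(a),np.sin(a)]); n=np.array([v[1],-v[0]]); C=np.array([475.0,152.9])
r=ctrl.trace('wrist','collar')[0]
c=cloud('wrist',d,r['pixels'],M); q=(c[:,:2]-C)@v; w=(c[:,:2]-C)@n
for lo,hi in((15,30),(30,45),(45,56),(57,64)):
    k=(c[:,2]>lo)&(c[:,2]<hi)&(abs(w)<25); print('collar z',lo,hi,k.sum(),np.percentile(q[k],[1,5,25,50,95,99]).round(1),np.percentile(w[k],[1,99]).round(1))
# torch in tool frame
m=np.zeros(d.shape,bool); m[45:345,205:310]=True
A=cloud('wrist',d,m,M); B=(A-s['eef_pos'])@R.from_euler('xyz',s['tool_rot']).as_matrix()
B=B[(abs(B[:,1])<25)&(B[:,2]<30)&(B[:,2]>-5)]
for x in range(-10,105,4):
    k=B[(B[:,0]>=x)&(B[:,0]<x+4)]
    if len(k): print(x,len(k),np.round([k[:,1].min(),k[:,1].max(),np.percentile(k[:,2],5),np.median(k[abs(k[:,1])<5][:,2])],1))
print('maxx',np.percentile(B[:,0],[99,99.8,100]))
```

```text
collar z 15 30 308 [ 90.   90.1  90.3  93.  111.7 114.5] [-18.2  24.7]
collar z 30 45 289 [ 90.1  90.2  91.5 100.1 122.5 123.4] [-18.8  20.2]
collar z 45 56 228 [ 90.   90.1  90.6 102.2 121.9 122.9] [-19.4  20.1]
collar z 57 64 1929 [ 90.2  91.1  96.5 102.8 114.2 115.4] [-19.4  19.6]
-10 424 [-14.1  12.    0.5   4.7]
-6 473 [-14.1  12.    1.5   4.5]
-2 431 [-14.1  12.    1.2   4.4]
2 873 [-25.   24.7  -2.5   4.4]
6 1317 [-20.8  18.5  -3.5   4.5]
10 433 [-15.1  12.7   3.7   4.5]
14 452 [-15.   12.7   3.7   4.4]
18 502 [-15.   13.1   3.5   4.5]
22 491 [-14.9  12.4   3.8   4.6]
26 502 [-14.6  12.8   3.7   4.5]
30 516 [-14.4  12.7   3.8   4.6]
34 524 [-14.8  12.5   3.8   4.5]
38 547 [-14.7  12.3   3.7   4.5]
42 565 [-14.5  12.9   3.6   4.4]
46 575 [-14.8  12.7   3.5   4.4]
50 604 [-14.7  12.5   3.6   4.5]
54 618 [-14.6  12.3   3.5   4.4]
58 633 [-14.9  12.9   3.3   4.3]
62 654 [-14.8  12.6   3.6   4.4]
66 678 [-14.6  12.4   3.5   4.3]
70 706 [-14.9  12.8   3.4   4.2]
74 713 [-14.8  12.8   3.4   4.5]
78 523 [-11.1   8.8   7.3   8.3]
82 539 [-11.5   8.8   7.2   8.2]
86 559 [-10.9   8.7   7.3   8.3]
90 245 [-11.3   8.6   7.4   8.8]
maxx [90.45896862 91.66000013 92.00020782]
```

Run:
```python
from h import *
a=np.radians(109.17); v=np.array([np.cos(a),np.sin(a)]); n=np.array([v[1],-v[0]]); C=np.array([475.0,152.9])
t=C-9.7*v+46*n; print(t,go([*t,105],a))
```

```text
[521.63443764 158.84299804] (array([ 0.96, -4.12,  9.42]), np.float64(-0.17))
```

Call:
{"method": "play_rows", "body": {
  "targets": [
    [1, 0.3, -1.5, 2, -0.2],
    [1, 0.7, -3, 4.5, -0.2],
    [1, 1, -4.1, 7, -0.2],
    [1, 1, -4.1, 9.4, -0.2],
    [1, 1, -4.1, 9.4, -0.2],
    [1, 1, -4.1, 9.4, -0.2],
    [1, 1, -4.1, 9.4, -0.2],
    [1, 1, -4.1, 9.4, -0.2]
  ]
}}

```text
clock: 8.35
eef_pos: [522.9, 160.3, 106.3]
tool_rot: [3.139, 0.0, 1.907]
force: [0.6, 0.9, -1.6]
width: 25.8
gripper_force: 59.5
```

```bash
cat > rel.py <<'E'
from h import *
s=ctrl.read_state();print(s['eef_pos'],s['tool_rot'],s['clock'],s['force'],np.abs(s['qd']).max())
p,d=save('wrist','w5.png');M=T('wrist',s)
a=np.radians(109.17); v=np.array([np.cos(a),np.sin(a)]); n=np.array([v[1],-v[0]]); C=np.array([475.0,152.9])
c=cloud('wrist',d,np.ones(d.shape,bool),M); q=(c[:,:2]-C)@v; w=(c[:,:2]-C)@n; z=c[:,2]
def rep(nm,k): print(nm,k.sum(),'q',np.percentile(q[k],[1,5,50,95,99]).round(1),'w',np.percentile(w[k],[1,5,50,95,99]).round(1),'z',np.percentile(z[k],[5,50,95,99]).round(1)) if k.any() else print(nm,0)
rep('end',(abs(q+50)<14)&(abs(w)<24)&(z>25)&(z<68))
rep('mid',(abs(q-50)<14)&(abs(w)<24)&(z>25)&(z<68))
rep('collar',(abs(q-100)<25)&(abs(w)<20)&(z>15)&(z<66))
rep('plate+',(abs(q)<85)&(abs(w)<45)&(abs(z-7)<3.5))
for lo,hi in((15,35),(40,60),(60,75),(70,82),(76,90)):
    rep('torch %d'%lo,(q>lo)&(q<hi)&(abs(w-46)<22)&(z>75)&(z<115))
E
python3 rel.py
```

```text
[522.9471101  160.25756625 106.28497091] [3.13889841e+00 7.81654062e-05 1.90698631e+00] 8.35 [ 0.56706302  0.90482903 -1.56184895] 0.0067590508390375816
end 792 q [-56.1 -55.1 -47.3 -42.6 -42.1] w [-14.8 -13.8  -9.    3.6   5.7] z [25.7 30.5 58.3 60.5]
mid 1739 q [43.6 44.2 50.9 57.1 57.4] w [-15.4 -14.2  -7.7  14.7  15.4] z [26.  51.7 61.3 62. ]
collar 4892 q [ 90.1  90.2  98.8 108.9 111.5] w [-19.4 -17.6   2.2  19.8  19.9] z [26.7 58.2 59.6 60.2]
plate+ 11590 q [-77.5 -42.1  19.5  81.1  84.2] w [-26.9 -24.6  -1.   22.9  25. ] z [5.5 6.6 7.8 8.7]
torch 15 2586 q [15.3 16.1 25.4 34.  34.8] w [34.1 35.4 47.3 59.2 60.8] z [ 93.5 100.8 102.8 103.3]
torch 40 3137 q [40.2 41.1 50.4 59.1 59.8] w [33.9 35.3 47.2 59.1 60.8] z [ 93.8 100.9 103.  103.6]
torch 60 2420 q [60.2 60.7 66.9 74.1 74.9] w [34.1 36.  47.2 58.4 60.5] z [ 93.2  99.6 102.9 103.6]
torch 70 1652 q [70.1 70.5 76.1 81.5 81.9] w [37.2 38.3 47.2 55.9 57. ] z [ 91.8  97.6  99.6 100.9]
torch 76 1117 q [76.2 76.4 80.1 83.7 84.1] w [37.3 38.6 47.2 55.8 56.9] z [91.8 97.4 99.3 99.8]
```

View pics/w5.png

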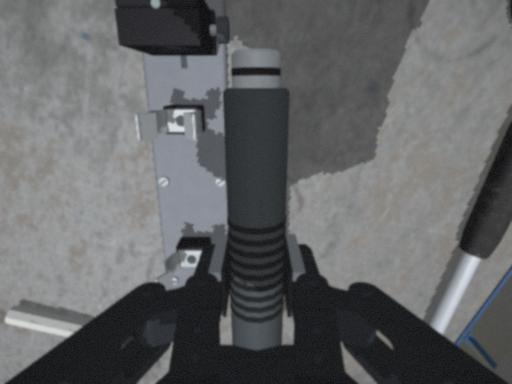

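Torch is parallel to the cradle, 47 mm to its right; the clips (rows 120, 260) and collar (row 25) match the cloud. Moving over and lowering to just above lip contact.

Call:
{"method": "play_rows", "body": {
  "targets": [
    [1, -0.1, -1.5, 0, 0],
    [1, -0.2, -3, 0, 0],
    [1, -0.2, -4.2, 0, 0],
    [1, -0.2, -4.7, 0, 0],
    [1, -0.2, -4.7, 0, 0],
    [1, -0.2, -4.7, 0.7, 0],
    [1, -0.2, -4.7, 1.4, 0],
    [1, -0.2, -4.7, 1.8, 0],
    [1, -0.2, -4.7, 1.8, 0],
    [1, -0.2, -4.7, 1.8, 0]
  ]
}}

```text
clock: 9.4
eef_pos: [478.1, 142.6, 86.7]
tool_rot: [-3.141, 0.0, 1.907]
force: [-0.4, 0.4, -1.8]
width: 26.1
gripper_force: 59.5
```

```bash
python3 rel.py | sed 's/z/z/' ; python3 -c "
from h import *
a=np.radians(109.17);v=np.array([np.cos(a),np.sin(a)]);n=np.array([v[1],-v[0]]);e=ctrl.read_state()['eef_pos'][:2]-[475.,152.9];print(e@v,e@n)"
```

```text
[478.10685354 142.57290978  86.67625066] [-3.14107396e+00  5.24098027e-05  1.90702441e+00] 9.4 [-0.35072902  0.35461938 -1.78068028] 0.009428226398602383
end 54 q [-56.8 -56.  -50.2 -42.5 -40.1] w [-15.9 -15.7  14.7  15.5  15.6] z [60.4 61.4 62.2 65. ]
mid 119 q [43.6 44.1 49.6 56.8 57.2] w [-15.9 -15.8  14.6  15.4  15.6] z [60.1 61.1 62.2 62.5]
collar 4254 q [ 89.9  90.   94.6 102.2 102.8] w [-19.6 -18.   -0.2  17.8  19.3] z [26.8 58.3 59.6 60.1]
plate+ 4222 q [-29.6 -22.3  43.7  82.3  84.5] w [-27.9 -27.1  17.1  26.6  27.4] z [4.9 6.4 7.7 8.7]
torch 15 0
torch 40 0
torch 60 0
torch 70 0
torch 76 0
-10.767881187681816 -0.3492812828959876
```

Call:
{"method": "play_rows", "body": {
  "targets": [
    [1, 0, 0.07, 0.2, 0],
    [1, 0, 0.07, 0.4, 0],
    [1, 0, 0.07, 0.5, 0],
    [1, 0, 0.07, 0.5, 0]
  ]
}}

```text
clock: 9.85
eef_pos: [478.9, 142.9, 82.3]
tool_rot: [3.141, -0.0, 1.907]
force: [-1.1, -0.4, 2.6]
width: 25.9
gripper_force: 59.9
```

Call:
{"method": "play_rows", "body": {
  "targets": [
    [1, 0, 0, 0.15, 0],
    [1, 0, 0, 0.3, 0],
    [1, 0, 0, 0.3, 0]
  ]
}}

```text
clock: 10.15
eef_pos: [479.3, 142.9, 80.0]
tool_rot: [3.14, -0.0, 1.907]
force: [-2.0, -0.8, 10.6]
width: 25.8
gripper_force: 60.8
```

Call:
{"method": "play_rows", "body": {
  "targets": [
    [1, 0, 0, 0.15, 0],
    [1, 0, 0, 0.3, 0],
    [1, 0, 0, 0.3, 0]
  ]
}}

```text
clock: 10.45
eef_pos: [479.5, 143.0, 77.3]
tool_rot: [3.14, -0.0, 1.907]
force: [-1.9, 0.5, 12.8]
width: 25.6
gripper_force: 61.1
```

Call:
{"method": "play_rows", "body": {
  "targets": [
    [1, 0, -0.07, 0.15, 0],
    [1, 0, -0.08, 0.3, 0],
    [1, 0, -0.08, 0.3, 0]
  ]
}}

```text
clock: 10.75
eef_pos: [479.1, 142.8, 74.4]
tool_rot: [3.139, -0.0, 1.907]
force: [-0.9, 0.3, 12.2]
width: 25.8
gripper_force: 61.0
```

Call:
{"method": "play_rows", "body": {
  "targets": [
    [1, 0, 0, 0.15, 0],
    [1, 0, 0, 0.3, 0],
    [1, 0, 0, 0.3, 0]
  ]
}}

```text
clock: 11.05
eef_pos: [479.0, 142.8, 71.1]
tool_rot: [3.139, -0.0, 1.907]
force: [-0.6, -0.9, 9.6]
width: 25.8
gripper_force: 60.8
```

Call:
{"method": "play_rows", "body": {
  "targets": [
    [1, 0, 0, 0.15, 0],
    [1, 0, 0, 0.3, 0],
    [1, 0, 0, 0.3, 0]
  ]
}}

```text
clock: 11.35
eef_pos: [478.7, 142.8, 67.7]
tool_rot: [3.14, -0.0, 1.907]
force: [0.5, -0.7, 5.3]
width: 25.6
gripper_force: 60.3
```

Call:
{"method": "play_rows", "body": {
  "targets": [
    [1, 0, 0, 0.15, 0],
    [1, 0, 0, 0.3, 0],
    [1, 0, 0, 0.3, 0]
  ]
}}

```text
clock: 11.65
eef_pos: [478.5, 142.8, 64.0]
tool_rot: [3.141, 0.0, 1.907]
force: [1.4, -0.4, 1.2]
width: 25.8
gripper_force: 59.7
```

Call:
{"method": "play_rows", "body": {
  "targets": [
    [1, 0, 0, 0.1, 0],
    [1, 0, 0, 0.2, 0],
    [1, 0, 0, 0.2, 0]
  ]
}}

```text
clock: 11.95
eef_pos: [478.2, 142.7, 61.6]
tool_rot: [3.141, 0.0, 1.907]
force: [2.2, 0.2, -4.5]
width: 25.9
gripper_force: 59.3
```

Call:
{"method": "play_rows", "body": {
  "targets": [
    [1, 0, 0, 0.1, 0],
    [1, 0, 0, 0.2, 0],
    [1, 0, 0, 0.2, 0]
  ]
}}

```text
clock: 12.25
eef_pos: [478.1, 142.6, 59.6]
tool_rot: [-3.142, 0.0, 1.907]
force: [2.2, 0.4, -7.9]
width: 25.5
gripper_force: 59.4
```

Call:
{"method": "play_rows", "body": {
  "targets": [
    [1, 0, 0.02, 0.1, 0],
    [1, 0, 0.02, 0.1, 0]
  ]
}}

```text
clock: 12.45
eef_pos: [478.1, 142.7, 58.7]
tool_rot: [-3.141, 0.0, 1.907]
force: [1.4, 0.5, -8.3]
width: 26.0
gripper_force: 59.4
```

Call:
{"method": "play_rows", "body": {
  "targets": [
    [1, 0, 0, 0.05, 0],
    [1, 0, 0, 0.05, 0]
  ]
}}

```text
clock: 12.65
eef_pos: [478.2, 142.7, 58.4]
tool_rot: [-3.142, -0.0, 1.907]
force: [2.2, 0.6, -7.3]
width: 25.9
gripper_force: 59.5
```

Call:
{"method": "play_rows", "body": {
  "targets": [
    [1, 0, -0.03, 0.05, 0],
    [1, 0, -0.03, 0.05, 0]
  ]
}}

```text
clock: 12.85
eef_pos: [478.1, 142.6, 58.3]
tool_rot: [3.141, -0.0, 1.907]
force: [1.9, -0.0, -2.0]
width: 26.0
gripper_force: 60.0
```

Call:
{"method": "play_rows", "body": {
  "targets": [
    [1, 0, 0, 0.05, 0],
    [1, 0, 0, 0.05, 0]
  ]
}}

```text
clock: 13.05
eef_pos: [478.1, 142.7, 58.2]
tool_rot: [3.141, -0.0, 1.907]
force: [1.0, -0.2, 4.4]
width: 25.8
gripper_force: 60.7
```

Call:
{"method": "play_rows", "body": {
  "targets": [
    [1, 0, 0, 0.05, 0],
    [1, 0, 0, 0.05, 0]
  ]
}}

```text
clock: 13.25
eef_pos: [478.1, 142.7, 58.1]
tool_rot: [3.141, -0.0, 1.907]
force: [-0.9, -0.4, 10.7]
width: 25.8
gripper_force: 61.4
```

Call:
{"method": "play_rows", "body": {
  "targets": [
    [1, 0, 0, -0.1, 0],
    [1, 0.1, 0, -0.1, 0],
    [1, 0.2, 0, -0.1, 0],
    [1, 0.3, 0, -0.1, 0]
  ]
}}

```text
clock: 13.65
eef_pos: [478.1, 142.8, 58.2]
tool_rot: [3.14, 0.003, 1.905]
force: [4.2, -8.1, 1.4]
width: 26.1
gripper_force: 60.4
```

Call:
{"method": "play_rows", "body": {
  "targets": [
    [1, 0.1, 0, 0, 0],
    [1, 0.2, 0, 0, 0],
    [1, 0.3, 0, 0, 0],
    [1, 0.4, 0, 0, 0],
    [1, 0.5, 0, 0, 0]
  ]
}}

```text
clock: 14.15
eef_pos: [476.9, 146.4, 58.2]
tool_rot: [3.14, 0.005, 1.903]
force: [3.8, -8.9, 1.6]
width: 25.9
gripper_force: 60.4
```

Call:
{"method": "play_rows", "body": {
  "targets": [
    [1, 0.1, 0, 0, 0],
    [1, 0.2, 0, 0, 0],
    [1, 0.3, 0, 0, 0],
    [1, 0.4, 0, 0, 0],
    [1, 0.5, 0, 0, 0],
    [1, 0.5, 0, 0, 0]
  ]
}}

```text
clock: 14.75
eef_pos: [475.2, 151.3, 58.2]
tool_rot: [3.14, 0.004, 1.904]
force: [4.5, -8.2, 2.1]
width: 26.1
gripper_force: 60.4
```

Call:
{"method": "play_rows", "body": {
  "targets": [
    [1, 0.1, 0, 0, 0],
    [1, 0.2, 0, 0, 0],
    [1, 0.3, 0, 0, 0],
    [1, 0.4, 0, 0, 0],
    [1, 0.5, 0, 0, 0],
    [1, 0.5, 0, 0, 0]
  ]
}}

```text
clock: 15.35
eef_pos: [473.6, 156.1, 58.2]
tool_rot: [3.14, 0.004, 1.904]
force: [4.7, -9.0, 0.9]
width: 25.9
gripper_force: 60.4
```

```bash
cat > sl.py <<'E'
from h import *
s=ctrl.read_state()
a=np.radians(109.17);v=np.array([np.cos(a),np.sin(a)]);n=np.array([v[1],-v[0]]);e=s['eef_pos'][:2]-[475.,152.9];f=s['force'][:2]
print('q,w',e@v,e@n,'f',f@v,f@n,s['force'][2],s['torque'],s['clock'])
E
python3 sl.py; python3 rel.py
```

```text
q,w 3.471740097101232 -0.31575208221285933 f -10.017023327269463 1.4687575897575034 0.9318226191734801 [-1.78913805 -0.89553604 -0.08303885] 15.35
[473.56173418 156.07554249  58.21809197] [3.1401494  0.00436362 1.90356576] 15.35 [ 4.67662394 -8.97926465  0.93182262] 0.0020229181561318846
end 864 q [-49.8 -45.8 -41.7 -36.6 -36.2] w [-16.  -15.3   0.2  14.6  15.4] z [38.1 50.9 54.3 54.8]
mid 5289 q [36.4 38.  51.2 62.3 63.6] w [-18.7 -16.6  -0.6  15.4  17.4] z [47.7 53.5 60.1 61.1]
collar 10254 q [ 75.6  78.   97.  109.  110. ] w [-19.5 -17.4  -0.5  17.1  19.2] z [46.9 58.2 59.5 60. ]
plate+ 4754 q [-81.4 -72.1  53.1  83.   84.5] w [-27.8 -26.8  17.   26.4  27.4] z [5.1 6.5 8.1 9.1]
torch 15 31 q [15.  15.  15.2 15.5 15.6] w [35.8 36.3 38.1 54.6 56.1] z [ 82.2  83.9 110.1 112.4]
torch 40 0
torch 60 0
torch 70 0
torch 76 0
```

View pics/w5.png

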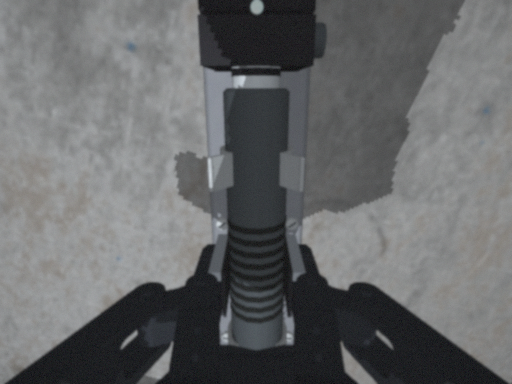

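The plug (row 70) is centred at the socket mouth, with the barrel in the clips (row 170); about 9 mm remain. The friction is steady at about 10 N, so I'm continuing in smaller steps.

Call:
{"method": "play_rows", "body": {
  "targets": [
    [1, 0.1, 0, 0, 0],
    [1, 0.2, 0, 0, 0],
    [1, 0.3, 0, 0, 0],
    [1, 0.4, 0, 0, 0],
    [1, 0.5, 0, 0, 0],
    [1, 0.5, 0, 0, 0]
  ]
}}

```text
clock: 16.0
eef_pos: [472.1, 160.4, 58.2]
tool_rot: [3.14, 0.005, 1.903]
force: [4.8, -8.9, 1.5]
width: 26.1
gripper_force: 60.4
```

Call:
{"method": "play_rows", "body": {
  "targets": [
    [1, 0.1, 0, 0, 0],
    [1, 0.2, 0, 0, 0],
    [1, 0.2, 0, 0, 0]
  ]
}}

```text
clock: 16.3
eef_pos: [471.4, 162.2, 58.2]
tool_rot: [3.14, 0.005, 1.903]
force: [5.2, -10.0, 1.6]
width: 25.7
gripper_force: 60.4
```

```bash
python3 sl.py
```

```text
q,w 9.932455878035485 -0.31910573166796524 f -11.104623356808387 1.634325560251648 1.6042135180468033 [-2.01722531 -0.95382618  0.02726609] 16.3
```

Call:
{"method": "play_rows", "body": {
  "targets": [
    [1, 0.05, 0, 0, 0],
    [1, 0.1, 0, 0, 0],
    [1, 0.1, 0, 0, 0]
  ]
}}

```text
clock: 16.6
eef_pos: [471.2, 163.0, 58.2]
tool_rot: [3.14, 0.005, 1.903]
force: [4.5, -9.7, 1.3]
width: 26.0
gripper_force: 60.4
```

Call:
{"method": "play_rows", "body": {
  "targets": [
    [1, 0.05, 0, 0, 0],
    [1, 0.05, 0, 0, 0]
  ]
}}

```text
clock: 16.8
eef_pos: [471.0, 163.3, 58.2]
tool_rot: [3.14, 0.005, 1.903]
force: [5.2, -10.4, 2.1]
width: 25.8
gripper_force: 60.4
```

Call:
{"method": "play_rows", "body": {
  "targets": [
    [1, 0.05, 0, 0, 0],
    [1, 0.05, 0, 0, 0]
  ]
}}

```text
clock: 17.0
eef_pos: [471.0, 163.4, 58.2]
tool_rot: [3.14, 0.006, 1.903]
force: [5.3, -11.5, 1.3]
width: 25.7
gripper_force: 60.4
```

Call:
{"method": "play_rows", "body": {
  "targets": [
    [1, 0.05, 0, 0, 0],
    [1, 0.05, 0, 0, 0]
  ]
}}

```text
clock: 17.2
eef_pos: [471.0, 163.4, 58.2]
tool_rot: [3.14, 0.006, 1.902]
force: [4.5, -11.7, 2.4]
width: 26.0
gripper_force: 60.4
```

```bash
python3 sl.py
python3 - <<'E'
from h import *
p,d=save('wrist','w6.png'); cv2.imwrite('pics/w6c.png',cv2.resize(p[20:180,170:340,::-1],None,fx=3.5,fy=3.5,interpolation=2))
E
```

```text
q,w 11.225141112133127 -0.32381943825289833 f -12.565806736047676 0.4132544290520726 2.4267482323945258 [-2.54721215 -1.10999656  0.09508986] 17.2
```

View pics/w6c.png

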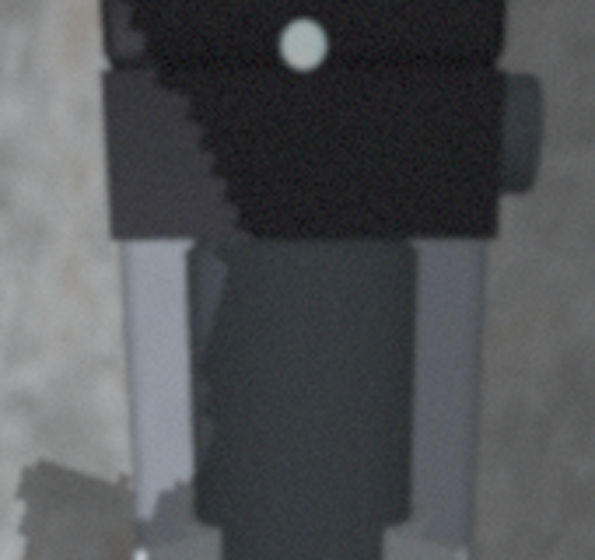

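The shoulder's edge meets the collar face (crop row ~238) with no visible gap. One more small push will confirm it has stalled.

Call:
{"method": "play_rows", "body": {
  "targets": [
    [1, 0.05, 0, 0, 0],
    [1, 0.1, 0, 0, 0],
    [1, 0.1, 0, 0, 0]
  ]
}}

```text
clock: 17.55
eef_pos: [471.0, 163.4, 58.2]
tool_rot: [3.14, 0.007, 1.902]
force: [5.8, -14.5, 1.1]
width: 25.9
gripper_force: 60.4
```

```bash
python3 sl.py
```

```text
q,w 11.262261669377997 -0.32886224935670333 f -15.570265946344074 0.736914601288658 1.069906377715063 [-2.99650394 -1.23724344  0.1062767 ] 17.55
```

Call:
{"method": "play_rows", "body": {
  "targets": [
    [1, -0.1, 0, 0, 0],
    [1, -0.2, 0, 0, 0],
    [1, -0.3, 0, 0, 0],
    [1, -0.4, 0, 0, 0],
    [1, -0.45, 0, 0, 0],
    [1, -0.45, 0, 0, 0]
  ]
}}

```text
clock: 18.15
eef_pos: [471.1, 163.3, 58.2]
tool_rot: [3.14, 0.002, 1.904]
force: [3.5, -5.8, 2.1]
width: 26.1
gripper_force: 60.4
```

```bash
python3 sl.py
```

```text
q,w 11.061652828167839 -0.2832834558412438 f -6.618656862017582 1.396358550531406 2.1213804443593207 [-1.00177224 -0.66651877 -0.08348623] 18.15
```

Call:
{"method": "play_rows", "body": {
  "targets": [
    [1, -0.1, 0, 0, 0],
    [1, -0.12, 0, 0, 0],
    [0.5, -0.12, 0, 0, 0],
    [0, -0.12, 0, 0, 0],
    [0, -0.12, 0, 0, 0],
    [0, -0.12, 0, 0, 0],
    [0, -0.12, 0, 0, 0],
    [0, -0.12, 0, 0, 0],
    [0, -0.12, 0, 0, 0],
    [0, -0.12, 0, 0, 0]
  ]
}}

```text
clock: 19.15
eef_pos: [470.4, 164.1, 58.0]
tool_rot: [-3.142, -0.0, 1.907]
force: [-1.0, -0.5, 1.5]
width: 84.9
gripper_force: 0.0
```

Call:
{"method": "play_rows", "body": {
  "targets": [
    [0, 0, 0, -1, 0],
    [0, 0, 0, -3, 0],
    [0, 0, 0, -6, 0],
    [0, 0, 0, -9, 0],
    [0, 0, 0, -9, 0],
    [0, 0, 0, -9, 0],
    [0, 0, 0, -9, 0]
  ]
}}

```text
clock: 19.85
eef_pos: [469.8, 164.0, 147.7]
tool_rot: [-3.14, -0.0, 1.907]
force: [0.3, -0.4, 0.4]
width: 85.7
gripper_force: 0.0
```

```bash
python3 sl.py
python3 - <<'E'
from h import *
s=ctrl.read_state(); print(s['width'])
p,d=save('wrist','w7.png'); M=T('wrist',s); cv2.imwrite('pics/w7c.png',p[:,:,::-1])
a=np.radians(109.17); v=np.array([np.cos(a),np.sin(a)]); n=np.array([v[1],-v[0]])
c=cloud('wrist',d,np.ones(d.shape,bool),M); e=c[:,:2]-[475.,152.9]; q=e@v; w=e@n
for i in range(-40,100,10):
    k=(q>i)&(q<i+10)&(abs(w)<5); print(i,np.median(c[k,2]).round(1) if k.any() else None,end='; ')
E
```

```text
q,w 12.228300101371815 -1.2972037554390434 f -0.5062127819193115 0.10631672744719661 0.43175445896638087 [ 0.00277583 -0.03496459 -0.04412154] 19.85
85.73186654742526
-40 53.9; -30 53.9; -20 54.0; -10 54.0; 0 53.9; 10 55.2; 20 201.8; 30 53.8; 40 54.0; 50 53.8; 60 53.9; 70 53.9; 80 53.9; 90 58.5;
```

View pics/w7c.png

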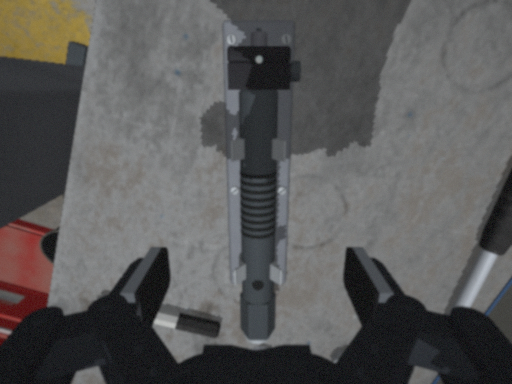

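Torch sits in both clips and runs right up to the collar face (row ~90). A quick numeric check for any gap.

Run:
```python
from h import *
s=ctrl.read_state(); p,d=ctrl.get_image('wrist'); M=T('wrist',s)
a=np.radians(109.17); v=np.array([np.cos(a),np.sin(a)])
for u in (250,258,266):
    m=np.zeros(d.shape,bool); m[82:100,u]=True; c=cloud('wrist',d,m,M)
    print([(round(x,1),round(z,1)) for x,z in zip((c[:,:2]-[475.,152.9])@v,c[:,2])])
print(p[82:100,258].tolist())
```

```text
[(np.float64(94.5), np.float64(57.5)), (np.float64(93.8), np.float64(59.5)), (np.float64(93.3), np.float64(58.6)), (np.float64(92.6), np.float64(58.4)), (np.float64(92.0), np.float64(59.3)), (np.float64(91.4), np.float64(58.1)), (np.float64(90.8), np.float64(58.8)), (np.float64(90.2), np.float64(58.5)), (np.float64(89.5), np.float64(51.6)), (np.float64(88.9), np.float64(51.7)), (np.float64(88.3), np.float64(52.7)), (np.float64(87.7), np.float64(53.7)), (np.float64(87.0), np.float64(53.2)), (np.float64(86.4), np.float64(52.7)), (np.float64(85.8), np.float64(53.3)), (np.float64(85.2), np.float64(53.5)), (np.float64(84.6), np.float64(54.7)), (np.float64(83.9), np.float64(53.6))]
[(np.float64(94.5), np.float64(57.4)), (np.float64(93.9), np.float64(58.6)), (np.float64(93.3), np.float64(59.1)), (np.float64(92.7), np.float64(58.3)), (np.float64(92.1), np.float64(58.3)), (np.float64(91.4), np.float64(60.2)), (np.float64(90.8), np.float64(57.8)), (np.float64(90.2), np.float64(59.0)), (np.float64(89.6), np.float64(53.6)), (np.float64(88.9), np.float64(53.4)), (np.float64(88.3), np.float64(54.5
[... 507 characters left out ...]
t64(90.8), np.float64(57.3)), (np.float64(90.2), np.float64(58.4)), (np.float64(89.6), np.float64(52.0)), (np.float64(88.9), np.float64(52.4)), (np.float64(88.3), np.float64(53.7)), (np.float64(87.7), np.float64(52.5)), (np.float64(87.1), np.float64(53.2)), (np.float64(86.4), np.float64(51.9)), (np.float64(85.8), np.float64(53.4)), (np.float64(85.1), np.float64(52.8)), (np.float64(84.5), np.float64(53.9)), (np.float64(83.9), np.float64(53.9))]
[[28, 27, 30], [24, 24, 28], [28, 26, 26], [27, 23, 28], [23, 20, 24], [29, 27, 30], [19, 26, 27], [33, 35, 34], [38, 43, 44], [45, 47, 49], [44, 46, 48], [42, 48, 49], [47, 51, 53], [47, 49, 51], [43, 47, 49], [46, 50, 51], [45, 47, 49], [43, 49, 49]]
```

No gap: the barrel surface runs continuously to the face.

```bash
python3 -c "
from cell import ctrl
print(ctrl.finish_job())"
```

```text
the job is handed in; nothing more can be done
None
```

The torch is on charge: it snapped into both clips clear of the collar, then slid home until its shoulder met the collar face with no visible gap, at an estimated 4–5 N of push; I moved nothing else, let go, and handed the job in at about 20 s.

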